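# Fit a wheel to the mobile-base rail and snap its hub cap home

### The arm

A 6-joint arm with a two-finger parallel gripper is mounted at the origin on a cart in front of the work surface, level with it; the furniture and walls round the work are solid. World frame = base frame: x ahead of the robot, y to its left, z up, the work surface at z = 0. Lengths are in m, angles in degrees, forces in N, time in s.
With the tool pointing down it reaches from about 0.375 to 0.9 m from the base axis. Payload 3.1 kg.
Tool frame: the origin (TCP) lies on the centre line of the jaws, within the pads' length; the fingertips stand 25 mm ahead of it and the grasp point (between the pads) lies 6 mm ahead of it; z points along the fingers, y is the line along which they close (so a half turn about z gives the same grasp; the last joint's range is limited). The gripper opens to 87 mm and grips with 3 to 60 N. Pads are 19 mm wide; open, the fingers measure 117 mm over their backs; the gripper's body (75 mm by 190 mm) begins 51 mm behind the grasp point.
Start: joints at [-10.227, 30.224, 82.088, -0, 67.689, -10.227], TCP at [0.625, 0, 0.248] pointing down, gripper open.
Joint ranges: [-176.69, 176.69], [-43.24, 126.21], [12.49, 139.97], [-82, 262], [0, 151.66], [-163.58, 163.58]. Speed limits (degrees/s): [159.86, 159.86, 180, 180, 180, 180].

### API

Orientations are given as a 3x3 rotation matrix whose columns are the frame's x, y, z axes.
In Python, from rig import read_state, capture, camera_params, hand_in gives the robot as it stands.
- The arm moves only by the tool apply_moves, never from a script. Its argument "rows" is a list of rows, each an object of numbers: "x", "y", "z": the shift along the tool's x, y, z in mm; "rx", "ry", "rz": the turn, a rotation vector about the tool's x, y, z in units of 6 degrees (1.0 is 6 degrees); "claw": the closure in counts, from 0 (fully open) to 255 (shut). A call has 1 to 10 rows; each row is the pose to reach, as a shift and turn from the pose commanded when the call began, along the tool's axes at that moment; what a row does not reach only later rows make up. A row lasts 1/8 s, in which the tool goes at most 62.5 mm and 10.7 degrees, less where a joint would pass 70% of its speed; a pose out of reach is approached as far as the arm can. A call with a gripper value outside its range is refused whole. The fingers move at their own pace and stop on an object; the grip force is fixed at half the most. Time passes only in rows, so rows that repeat a pose let the fingers close. It gives the time, the measured TCP pose, the force, the opening and the grip force at its end, in the units of the state.
- read_state(): the state, without advancing time (a new reading comes with each control period).
- capture(name): name is "scene" or "side" or "wrist"; returns (picture, depth): 400x640x3 uint8, red, green, blue; 400x640 float32, m along the optical axis (not along the pixel's ray), 0 where there is no reading.
- camera_params(name): a dict with "fx", "fy", "cx", "cy" (pixels), "D" ([k1, k2, p1, p2, k3] as OpenCV has them; the pictures are not rectified), "xyz" and "orientation" of the camera in the world. Camera axes: x right, y up, looking along -z (the intrinsics and any distortion apply to the point x, -y, -z); pixel columns grow to the right and rows downward; lengths in m; the calibration is good to about 2 mm. A picture is of the moment at which its call begins: read the wrist's pose just before it. camera_params takes no time and is no camera call; for the wrist camera it gives the pose at the moment of the call.
- hand_in(): hands the job in; it is judged then, once.
The state is a dict: "time_s": time; "joint_positions": joint angles; "qvel": joint speeds; "tau": joint torques, N m; "position": TCP position; "tcp_rot": TCP orientation; "force": force on the tool from outside, world axes, zero at the start; "moment": the same for the moment, N m; "opening": opening from 0.0 (shut) to 1.0 (fully open); "grasp_force": force on a finger pad.
Only numpy, scipy, OpenCV 4.12 (cv2) and the standard library are available. Lean on these libraries where they do the work, as an engineer would, in place of code of your own. Each camera call takes 0.05 s, during which the arm holds its last target. There are 200 camera calls.

### The job

Fit the loose wheel to the bare axle of the blue mobile-base rail: slide it down over the stud until its hub rests on the collar, and let go of it. Then set the orange hub cap, open side down, on the stud above it and press it straight down, right through the click, until its flange sits flush on the wheel's hub. Finish with the fingers still on the cap and still bearing down firmly on it, so that I can look for a gap; do not let go, and leave the tins, the spanner and the push pads where they are.

Things in the scene. Friction and masses are not known exactly. Their poses are not given: they have to be found in the camera images.
- wheel: loose grey plastic wheel with black rubber tyre, flat on the table. Tyre 58 mm in diameter, 22 mm wide; hub 38 mm in diameter, 26 mm long, 2 mm proud of the tyre on both faces, which are alike; through bore 23 mm, mouths chamfered to 26 mm. About 90 g. Origin: centre of its underside; z along the bore, up. Take it across the tyre from above.
- hub_cap: loose orange cap, open side down, 27 mm tall: round flange 40 mm in diameter over the lowest 5 mm, then a twelve-sided grip 26 to 27 mm across with a flat closed top. About 30 g. Inside: wide chamfered mouth, then a snap lip of 14.8 mm bore 4 to 5.5 mm above the rim. Origin: centre of its rim (underside), z up through the top. Take it across the grip, fingertips at or just over the flange.
- rail: blue steel box-section rail, 336 mm long, 50 mm wide, top 33 mm above the table, on a black mat 96 mm wide and 3 mm thick; does not move. Origin: on the table below the bare axle; y along the rail to a second wheel, 240 mm away, already fitted and capped: an example of the finished job.
- wheel_seat (a point): centre of the top of the collar at the foot of the bare axle, 37 mm above the table: here the centre of the wheel's underside comes to rest. z up. Above it the axle: 20 mm in diameter, 24.5 mm long, with a chamfered shoulder, then the thinner stud.
- cap_seat (a point): point on the axle's centre line 63 mm above the table, level with the top of a fitted wheel's hub: here the centre of the cap's rim lies when the cap is fully home (its top then 90 mm above the table). z up. Clicked on and not pressed, the cap can lift about 2 mm.
- stud_tip (a point): top centre of the stud, 85 mm above the table. Stud 12 mm in diameter, its top 6 mm tapered; four spring balls in its sides, 18.6 mm across, 11 mm above cap_seat. The wheel passes them freely. They resist the cap from 10.5 mm above cap_seat: the push needed climbs to 9 to 12 N and stays there till 7.5 mm, then drops suddenly (click; the springs draw the cap on); the last 2 mm are free until the flange stops on the hub.
- spanner: light-grey combination spanner lying on the table, 135 x 32 x 9 mm; bystander, origin under its middle
- red_tin: white tin with a red lid, 46 mm in diameter, 50 mm tall; bystander, origin under its centre
- silver_tin: flat round silver tin, 68 mm in diameter, 26 mm tall; bystander, origin under its centre
- push_pad_1: yellow wooden push pad with an upright handle, 132 x 90 x 105 mm; bystander, origin under its centre
- push_pad_2: yellow wooden push pad with an upright handle, 126 x 90 x 99 mm; bystander, origin under its centre
There are look-alikes about, which are no part of the job. Leave any turquoise or yellow look-alike of the wheel alone.

How it is judged:
By the outcome, as a careful person would: the job done as asked, in the order asked, and still so for the second after the job is handed in, while the arm keeps its last pose, push and grip.
It also fails if it takes over 51 s, if anything falls off the work surface, if the arm or the gripper's body presses on something with over 40 N, if the wrist force passes 120 N, or if a joint passes its speed limit or range.

## Working session

There is one attempt and no reset: what is moved stays moved. The work goes in short steps, Python scripts to look and compute and a tool call to move; the robot and the scene stay as the last step left them, time stands still between calls to the robot, and variables do not carry over. Pictures are saved under pics/ and viewed, at most 10 in all, crops included, and the job is handed in when it is done.

Besides the shell and the picture viewer there is one more tool, called after "Request:" as name(argument=value, ...), one argument or row to a line, values as JSON. apply_moves: Moves the arm, as the interface text tells. Its arguments: {"type":"object","properties":{"rows":{"type":"array"}},"required":["rows"]}

```bash
mkdir -p pics
cat > h.py <<'E'
import numpy as np, cv2
from rig import *
def save(n,im): cv2.imwrite('pics/'+n+'.png',cv2.cvtColor(im,cv2.COLOR_RGB2BGR))
def snap(c,n):
    p=camera_params(c); im,d=capture(c); np.savez(n+'.npz',im=im,d=d,**{k:np.array(v) for k,v in p.items()}); save(n,im); return im,d,p
def load(n):
    z=np.load(n+'.npz'); return z['im'],z['d'],{k:z[k] for k in ('fx','fy','cx','cy','D','xyz','orientation')}
def rays(p,uv):
    K=np.array([[p['fx'],0,p['cx']],[0,p['fy'],p['cy']],[0,0,1]],float)
    q=cv2.undistortPoints(np.array(uv,float).reshape(-1,1,2),K,np.array(p['D'],float)).reshape(-1,2)
    return np.c_[q[:,0],-q[:,1],-np.ones(len(q))]@np.array(p['orientation']).T
def atz(p,uv,z):
    r=rays(p,uv); o=np.array(p['xyz']); return o+r*((z-o[2])/r[:,2])[:,None]
def cloud(p,d):
    v,u=np.mgrid[0:400,0:640]; r=rays(p,np.c_[u.ravel(),v.ravel()])
    return (np.array(p['xyz'])+r*d.reshape(-1,1)).reshape(400,640,3)
E
python3 - <<'E'
from h import *
for c in('scene','side'):
    im,d,p=snap(c,c); print(c,p['xyz'],p['fx'],(d>0).mean())
print(read_state())
a,b=[load(c)[0] for c in('scene','side')]
E
```

```text
scene [-0.43359761 -0.54013674  0.71132605] 404.56512364032153 0.9776875
side [0.45887222 1.30537983 0.95402279] 515.3958665579837 0.99159765625
{'time_s': 0.1, 'joint_positions': array([-1.02268815e+01,  3.02734854e+01,  8.21515392e+01, -2.71726094e-03,
        6.76886566e+01, -1.02297892e+01]), 'qvel': array([-0.05233495, -0.25847387, -0.20741948,  0.01698778,  0.0556574 ,
        0.03722992]), 'tau': array([-3.02360622e-04, -4.40987206e+01, -1.77151054e+01,  6.34850166e-02,
        5.34114777e-02, -3.85449334e-05]), 'position': array([6.24367822e-01, 1.35541591e-04, 2.46657242e-01]), 'tcp_rot': array([[-6.84945839e-05,  9.99998076e-01, -1.96037650e-03],
       [ 9.99999950e-01,  6.91006541e-05,  3.09094050e-04],
       [ 3.09228919e-04, -1.96035523e-03, -9.99998031e-01]]), 'force': array([-0.01097329, -0.31140096,  1.12266126]), 'moment': array([ 0.01625538, -0.0540178 ,  0.03257993]), 'grasp_force': 0.0, 'opening': 1.0041951571379784}
```

View pics/scene.png

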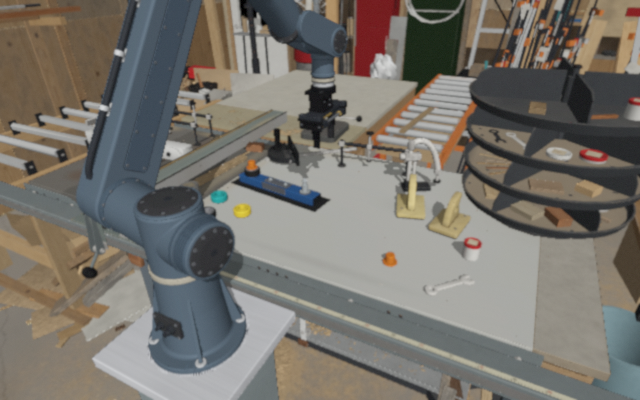

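View pics/side.png

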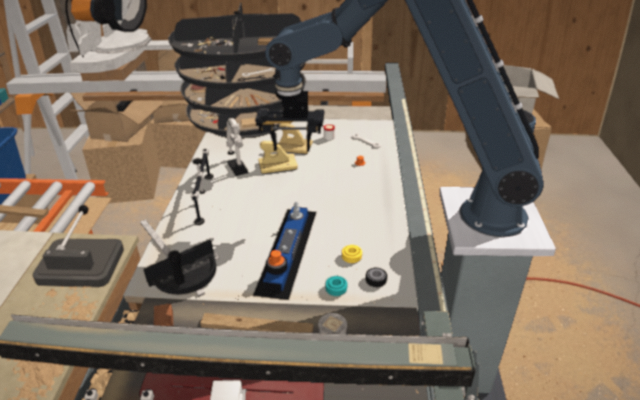

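Wheel candidates in the side picture: black/grey (376,276), turquoise (336,285), yellow (351,253), and the fitted one (275,265). I choose the black/grey one. Cap candidates: loose orange (360,160) and the fitted cap (276,257). I choose the loose one. The bare stud is at (296,210).

Run:
```python
from h import *
im,d,p=load('side'); C=cloud(p,d)
def pr(n,u,v,z): print(n,C[v,u].round(4),atz(p,[(u,v)],z)[0].round(4))
pr('wheel',376,274,.026);pr('cap',360,158,.027);pr('stud',296,207,.085);pr('fcap',276,255,.09);pr('teal',336,282,.026);pr('silver?',332,323,.026)
pr('yel',351,250,.026)
# blue rail top mask
h=cv2.cvtColor(im,cv2.COLOR_RGB2HSV)
z=C[...,2]
m=(z>.027)&(z<.036)&(h[...,0]>100)&(h[...,0]<125)&(h[...,1]>120)
q=C[m][:,:2]; r=cv2.minAreaRect(q.astype(np.float32)*1000); print('rail',m.sum(),r)
# wheel top
for nm,(u,v) in dict(wheel=(376,275),cap=(360,159)).items():
    s=C[v-16:v+17,u-16:u+17].reshape(-1,3); s=s[(s[:,2]>.015)&(s[:,2]<.04)]
    print(nm,len(s),s.min(0).round(3),s.max(0).round(3),np.median(s,0).round(3))
s=C[195:222,286:306].reshape(-1,3); s=s[(s[:,2]>.045)]; print('stud pts',len(s),s.mean(0),s.max(0))
a=im[130:310,250:400]; save('crop1',cv2.resize(a,None,fx=4,fy=3.3,interpolation=cv2.INTER_CUBIC)[:594])
```

```text
wheel [0.3801 0.2932 0.0112] [0.3813 0.3091 0.026 ]
cap [ 0.419  -0.2834  0.0294] [ 0.4189 -0.2875  0.027 ]
stud [0.6112 0.0777 0.0689] [0.6084 0.1    0.085 ]
fcap [0.6389 0.3169 0.0889] [0.6387 0.3182 0.09  ]
teal [0.485  0.3316 0.015 ] [0.4847 0.343  0.026 ]
silver? [0.4896 0.4821 0.0266] [0.4896 0.4816 0.026 ]
yel [0.4472 0.2022 0.0149] [0.4473 0.2152 0.026 ]
rail 527 ((628.052978515625, 194.93740844726562), (335.7806701660156, 51.98143768310547), 83.1740493774414)
wheel 285 [0.352 0.279 0.015] [0.41  0.338 0.03 ] [0.381 0.312 0.023]
cap 43 [ 0.408 -0.314  0.015] [ 0.433 -0.281  0.031] [ 0.422 -0.293  0.025]
stud pts 71 [0.60665263 0.12903367 0.10243571] [0.62136856 1.30537983 0.95402279]
```

View pics/crop1.png

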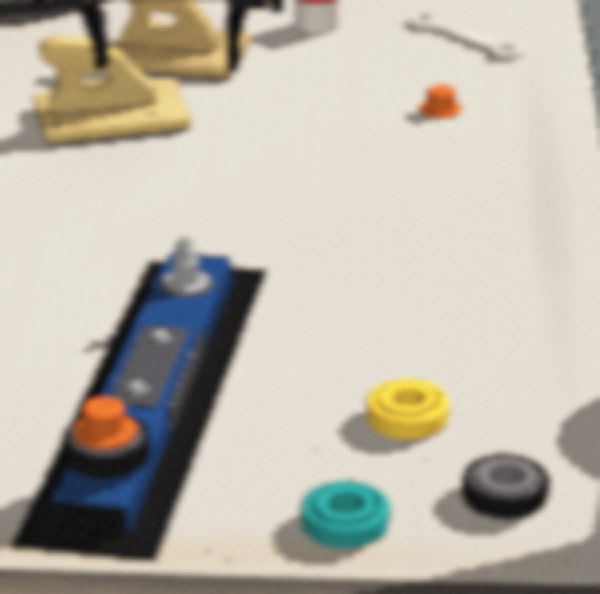

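The crop confirms the grey wheel with black tyre at crop (505,483), which is loose and flat. The loose orange cap is at (440,102) and the bare stud at (186,260). I'm moving over the wheel.

Request:
apply_moves(
  rows=[
    {"x": 44, "y": -35},
    {"x": 88, "y": -70},
    {"x": 132, "y": -104},
    {"x": 176, "y": -139},
    {"x": 220, "y": -174},
    {"x": 264, "y": -209},
    {"x": 300, "y": -238},
    {"x": 309, "y": -244, "z": 20},
    {"x": 309, "y": -244, "z": 40},
    {"x": 309, "y": -244, "z": 40},
  ],
)

```text
validation failed for argument at $.ro...
```

Run:
```python
from h import *
s=read_state(); print(s['time_s'],s['position'],s['tcp_rot'].round(4).tolist(),s['joint_positions'].round(1))
im,d,p=snap('wrist','w1'); print(p['xyz'],p['fx'],p['orientation'])
C=cloud(p,d); 
m=(C[...,2]>.021)&(C[...,2]<.03)&(np.hypot(C[...,0]-.381,C[...,1]-.309)<.045)
print(m.sum()); 
if m.sum()>50:
    q=C[m]; print(q[:,2].mean(), cv2.minEnclosingCircle((q[:,:2]*1000).astype(np.float32)), cv2.fitEllipse(cv2.convexHull((q[:,:2]*1000).astype(np.float32))))
S,dd,pp=load('scene'); Q=cloud(pp,dd).reshape(-1,3)
for x in np.arange(.2,.4,.02):
    t=Q[(abs(Q[:,0]-x)<.01)&(Q[:,1]>-.4)&(Q[:,1]<.1)&(Q[:,2]<.2)]; print(round(x,2),len(t),t[:,2].max() if len(t) else 0, np.median(t[:,2]) if len(t) else 0)
```

```text
0.1 [6.24367822e-01 1.35541591e-04 2.46657242e-01] [[-0.0001, 1.0, -0.002], [1.0, 0.0001, 0.0003], [0.0003, -0.002, -1.0]] [-10.2  30.3  82.2  -0.   67.7 -10.2]
[0.62537667 0.08244169 0.38481807] 306.667561976555 [[ 9.99997661e-01  4.60093320e-04  2.11316929e-03]
 [-1.07006254e-03  9.54383335e-01  2.98582157e-01]
 [-1.87939790e-03 -2.98583720e-01  9.54381596e-01]]
0
0.2 2688 -0.023673967454408307 -0.03864479689453826
0.22 1111 -0.02287698467421395 -0.02819660249909095
0.24 1106 -0.023759788013928196 -0.02837835366036917
0.26 1058 -0.0010756074911808522 -0.028135065338191934
0.28 2436 0.00535868757886282 -0.006059875559649819
0.3 956 0.006304471267920997 0.0014351283093603229
0.32 923 0.006068303421296051 0.0014909508744680444
0.34 871 0.005260734090381636 0.0015101459568392928
0.36 853 0.005854183770359622 0.0015802971960601209
0.38 812 0.005994111751000619 0.0016019971054951343
```

View pics/w1.png

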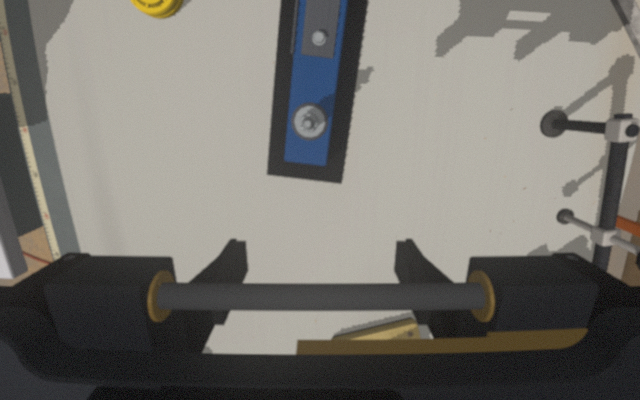

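The wrist view shows the bare stud at (310,121). The move was refused, so I'm giving all the fields this time.

Request:
apply_moves(
  rows=[
    {"x": 40, "y": -40, "z": 0, "rx": 0, "ry": 0, "rz": 0, "claw": 0},
    {"x": 80, "y": -80, "z": 0, "rx": 0, "ry": 0, "rz": 0, "claw": 0},
    {"x": 120, "y": -120, "z": 0, "rx": 0, "ry": 0, "rz": 0, "claw": 0},
    {"x": 160, "y": -160, "z": 0, "rx": 0, "ry": 0, "rz": 0, "claw": 0},
    {"x": 200, "y": -200, "z": 20, "rx": 0, "ry": 0, "rz": 0, "claw": 0},
    {"x": 230, "y": -235, "z": 40, "rx": 0, "ry": 0, "rz": 0, "claw": 0},
    {"x": 240, "y": -244, "z": 60, "rx": 0, "ry": 0, "rz": 0, "claw": 0},
    {"x": 240, "y": -244, "z": 60, "rx": 0, "ry": 0, "rz": 0, "claw": 0},
  ],
)

```text
time_s: 1.15
position: [0.3791, 0.2403, 0.1866]
tcp_rot: [[-0.002, 1.0, -0.004], [1.0, 0.002, -0.001], [-0.001, -0.004, -1.0]]
force: [0.8, -0.9, 0.3]
opening: 1.002
grasp_force: 0.0
```

Run:
```python
from h import *
w=load('w1')
print('stud',atz(w[2],[(310,121)],.085), cloud(w[2],w[1])[121,310])
s=read_state(); print(s['time_s'],s['position'],s['tcp_rot'].round(4).tolist(),s['joint_positions'].round(1))
im,d,p=snap('wrist','w2')
C=cloud(p,d); 
m=(C[...,2]>.020)&(C[...,2]<.032)&(np.hypot(C[...,0]-.381,C[...,1]-.309)<.045)
print(m.sum()); 
if m.sum()>50:
    q=C[m]; print(q[:,2].mean(), cv2.minEnclosingCircle((q[:,:2]*1000).astype(np.float32)), cv2.fitEllipse(cv2.convexHull((q[:,:2]*1000).astype(np.float32))))
```

```text
stud [[0.61471824 0.07118071 0.085     ]] [0.61469173 0.07115271 0.0842543 ]
1.15 [0.37906818 0.24027576 0.18655172] [[-0.0024, 1.0, -0.0037], [1.0, 0.0023, -0.0013], [-0.0013, -0.0037, -1.0]] [ 18.1  22.6 110.2  -0.   47.4  17.9]
2098
0.025227413599922564 ((379.8372497558594, 304.227783203125), 29.159748077392578) ((380.0554504394531, 304.24951171875), (57.641212463378906, 57.96497344970703), 177.5039825439453)
```

View pics/w2.png

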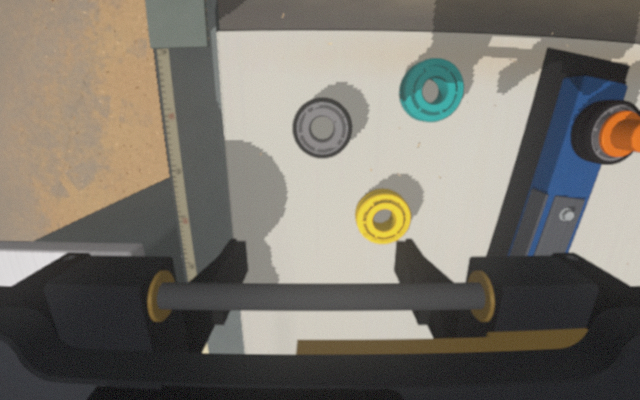

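The wheel is at pixel (322,128), which is (0.380, 0.304) in the world. Turquoise (431,90) and yellow (383,216) are clear of the fingers. I'm descending and gripping.

Request:
apply_moves(
  rows=[
    {"x": 40, "y": 1, "z": 30, "rx": 0, "ry": 0, "rz": 0, "claw": 0},
    {"x": 64, "y": 1, "z": 80, "rx": 0, "ry": 0, "rz": 0, "claw": 0},
    {"x": 64, "y": 1, "z": 125, "rx": 0, "ry": 0, "rz": 0, "claw": 0},
    {"x": 64, "y": 1, "z": 150, "rx": 0, "ry": 0, "rz": 0, "claw": 0},
    {"x": 64, "y": 1, "z": 158, "rx": 0, "ry": 0, "rz": 0, "claw": 0},
    {"x": 64, "y": 1, "z": 158, "rx": 0, "ry": 0, "rz": 0, "claw": 150},
    {"x": 64, "y": 1, "z": 158, "rx": 0, "ry": 0, "rz": 0, "claw": 150},
    {"x": 64, "y": 1, "z": 158, "rx": 0, "ry": 0, "rz": 0, "claw": 150},
    {"x": 64, "y": 1, "z": 158, "rx": 0, "ry": 0, "rz": 0, "claw": 150},
  ],
)

```text
time_s: 2.33
position: [0.382, 0.3041, 0.0305]
tcp_rot: [[-0.0, 1.0, 0.001], [1.0, 0.0, 0.0], [0.0, 0.001, -1.0]]
force: [-1.3, -0.6, 5.7]
opening: 0.672
grasp_force: 30.0
```

Request:
apply_moves(
  rows=[
    {"x": 0, "y": 0, "z": -30, "rx": 0, "ry": 0, "rz": 0, "claw": 150},
    {"x": -15, "y": 12, "z": -80, "rx": 0, "ry": 0, "rz": 0, "claw": 150},
    {"x": -55, "y": 42, "z": -115, "rx": 0, "ry": 0, "rz": 0, "claw": 150},
    {"x": -102, "y": 78, "z": -130, "rx": 0, "ry": 0, "rz": 0, "claw": 150},
    {"x": -150, "y": 115, "z": -135, "rx": 0, "ry": 0, "rz": 0, "claw": 150},
    {"x": -198, "y": 152, "z": -135, "rx": 0, "ry": 0, "rz": 0, "claw": 150},
    {"x": -245, "y": 188, "z": -135, "rx": 0, "ry": 0, "rz": 0, "claw": 150},
    {"x": -285, "y": 220, "z": -135, "rx": 0, "ry": 0, "rz": 0, "claw": 150},
    {"x": -304, "y": 233, "z": -135, "rx": 0, "ry": 0, "rz": 0, "claw": 150},
    {"x": -304, "y": 233, "z": -135, "rx": 0, "ry": 0, "rz": 0, "claw": 150},
  ],
)

```text
time_s: 3.58
position: [0.615, -0.0007, 0.1643]
tcp_rot: [[0.002, 1.0, -0.001], [1.0, -0.002, 0.0], [0.0, -0.001, -1.0]]
force: [0.9, 0.8, -0.6]
opening: 0.675
grasp_force: 30.0
```

Run:
```python
from h import *
s=read_state(); print(s['time_s'],s['position'],s['tcp_rot'].round(4).tolist(),s['force'],s['opening'],s['grasp_force'])
im,d,p=snap('wrist','w3')
C=cloud(p,d); z=C[...,2]
near=np.hypot(C[...,0]-.615,C[...,1]-.071)
for lo,hi in((.079,.092),(.033,.042)):
    m=(z>lo)&(z<hi)&(near<.03)
    q=C[m]; print(lo,m.sum(),q.mean(0).round(4),cv2.minEnclosingCircle((q[:,:2]*1000).astype(np.float32)))
wz=(np.hypot(C[...,0]-s['position'][0],C[...,1]-s['position'][1])<.032)&(abs(z-(s['position'][2]-.005))<.008)
print('wheel',wz.sum(),C[wz].min(0),C[wz].max(0))
save('w3c',cv2.resize(im[40:330,180:460],None,fx=2,fy=2))
```

```text
3.575 [ 0.61496353 -0.00071172  0.16428466] [[0.002, 1.0, -0.0006], [1.0, -0.002, 0.0004], [0.0004, -0.0006, -1.0]] [ 0.87737477  0.78005581 -0.60049109] 0.6748284401126459 29.999602435855195
0.079 254 [0.6121 0.0693 0.0831] ((611.7417602539062, 69.00550079345703), 6.9905219078063965)
0.033 2871 [0.6136 0.0726 0.0354] ((614.962646484375, 71.02272033691406), 29.963706970214844)
wheel 5582 [ 0.58454016 -0.02876193  0.1512994 ] [0.64598727 0.02842688 0.16726515]
```

View pics/w3c.png

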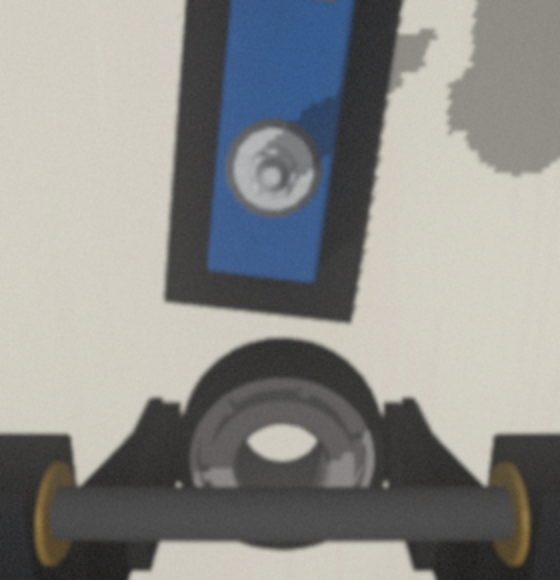

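Run:
```python
from h import *
im,d,p=load('w3'); C=cloud(p,d); z=C[...,2]
print('tip',atz(p,[(315.5,127)],.085),'collar',atz(p,[(316.5,124)],.037))
print('hub x',atz(p,[(275,267),(367.5,267)],.16).round(4))
g=cv2.cvtColor(im,cv2.COLOR_RGB2GRAY)
# topmost tyre edge per direction: top rim z~.158
print('tyre front', atz(p,[(321,209)],.158),atz(p,[(321,209)],.136))
for lo,hi in((.081,.09),(.0355,.045)):
    m=(z>lo)&(z<hi)&(np.hypot(C[...,0]-.613,C[...,1]-.071)<.022)
    q=C[m]; print(lo,m.sum(),np.median(q,0).round(4),(q.min(0)/2+q.max(0)/2).round(4))
# hub top plane
m=(np.hypot(C[...,0]-.615,C[...,1]+.0007)<.03)&(z>.150)&(z<.165); m[285:]=0
q=C[m]; print('y range',q[:,1].max(), np.percentile(q[:,2],[5,50,95]))
h=q[(q[:,2]>.157)]; print('hub fwd y',np.percentile(h[:,1],[50,99,100]),'x',h[:,0].min(),h[:,0].max())
```

```text
tip [[0.61221473 0.06940851 0.085     ]] collar [[0.61225909 0.06918571 0.037     ]]
hub x [[0.5918 0.0027 0.16  ]
 [0.6401 0.0025 0.16  ]]
tyre front [[0.6158734  0.03385734 0.158     ]] [[0.61586775 0.02658608 0.136     ]]
0.081 186 [0.6119 0.0693 0.0843] [0.6121 0.0692 0.0843]
0.0355 1088 [0.6127 0.0716 0.0375] [0.6134 0.07   0.0378]
y range 0.028426883111694008 [0.15205561 0.15816003 0.16122008]
hub fwd y [0.01129857 0.0269301  0.02802602] x 0.585571034212031 0.644969003322452
```

Request:
apply_moves(
  rows=[
    {"x": 50, "y": -3, "z": 0, "rx": 0, "ry": 0, "rz": 0, "claw": 150},
    {"x": 70, "y": -3, "z": 10, "rx": 0, "ry": 0, "rz": 0, "claw": 150},
    {"x": 70, "y": -3, "z": 30, "rx": 0, "ry": 0, "rz": 0, "claw": 150},
    {"x": 70, "y": -3, "z": 45, "rx": 0, "ry": 0, "rz": 0, "claw": 150},
    {"x": 70, "y": -3, "z": 56, "rx": 0, "ry": 0, "rz": 0, "claw": 150},
    {"x": 70, "y": -3, "z": 66, "rx": 0, "ry": 0, "rz": 0, "claw": 150},
    {"x": 70, "y": -3, "z": 66, "rx": 0, "ry": 0, "rz": 0, "claw": 150},
  ],
)

```text
time_s: 4.5
position: [0.6115, 0.0697, 0.0977]
tcp_rot: [[0.0, 1.0, -0.002], [1.0, -0.0, 0.0], [0.0, -0.002, -1.0]]
force: [0.8, -0.4, -0.6]
opening: 0.672
grasp_force: 30.0
```

Run:
```python
from h import *
s=read_state(); print(s['position'],s['force'],s['moment'])
im,d,p=load('w1'); C=cloud(p,d); z=C[...,2]
m=(z>.080)&(z<.09)&(np.hypot(C[...,0]-.613,C[...,1]-.071)<.022)
q=C[m]; print('w1',m.sum(),np.median(q,0).round(4),(q.min(0)/2+q.max(0)/2).round(4))
im,d,p=snap('wrist','w4'); save('w4c',cv2.resize(im[130:330,200:440],None,fx=2.5,fy=2.5))
```

```text
[0.61147313 0.06974233 0.09767074] [ 0.83091173 -0.37666996 -0.58095471] [-0.05292245 -0.0103245   0.04735457]
w1 118 [0.6119 0.0692 0.0841] [0.6122 0.0691 0.0835]
```

View pics/w4c.png

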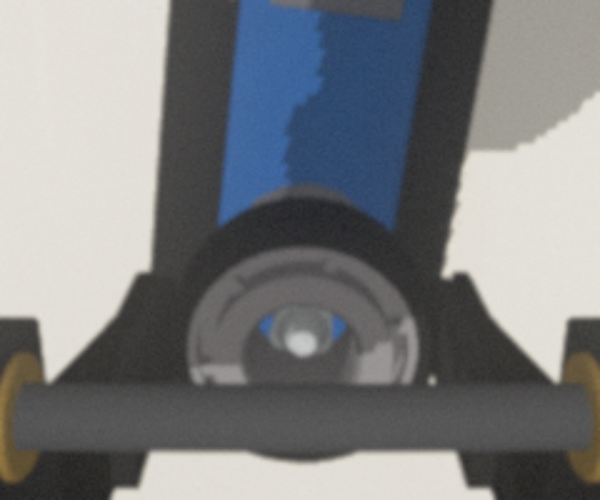

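The stud shows through the bore at crop (301,330), and the bore centre is at about column 303. It's well centred, so I'm sliding the wheel down.

Request:
apply_moves(
  rows=[
    {"x": 0, "y": 0, "z": 5, "rx": 0, "ry": 0, "rz": 0, "claw": 150},
    {"x": 0, "y": 0, "z": 9, "rx": 0, "ry": 0, "rz": 0, "claw": 150},
    {"x": 0, "y": 0, "z": 13, "rx": 0, "ry": 0, "rz": 0, "claw": 150},
    {"x": 0, "y": 0, "z": 17, "rx": 0, "ry": 0, "rz": 0, "claw": 150},
  ],
)

```text
time_s: 5.05
position: [0.612, 0.07, 0.0813]
tcp_rot: [[-0.0, 1.0, 0.0], [1.0, 0.0, -0.0], [-0.0, 0.0, -1.0]]
force: [0.4, -0.2, -1.4]
opening: 0.672
grasp_force: 30.0
```

Past the shoulder with no force.

Request:
apply_moves(
  rows=[
    {"x": 0, "y": 0, "z": 5, "rx": 0, "ry": 0, "rz": 0, "claw": 150},
    {"x": 0, "y": 0, "z": 9, "rx": 0, "ry": 0, "rz": 0, "claw": 150},
    {"x": 0, "y": 0, "z": 12, "rx": 0, "ry": 0, "rz": 0, "claw": 150},
    {"x": 0, "y": 0, "z": 13.5, "rx": 0, "ry": 0, "rz": 0, "claw": 150},
    {"x": 0, "y": 0, "z": 13.5, "rx": 0, "ry": 0, "rz": 0, "claw": 150},
  ],
)

```text
time_s: 5.68
position: [0.6119, 0.07, 0.068]
tcp_rot: [[-0.0, 1.0, -0.0], [1.0, 0.0, -0.0], [-0.0, -0.0, -1.0]]
force: [-0.2, 0.3, -0.3]
opening: 0.675
grasp_force: 30.0
```

Request:
apply_moves(
  rows=[
    {"x": 0, "y": 0, "z": 1.5, "rx": 0, "ry": 0, "rz": 0, "claw": 150},
    {"x": 0, "y": 0, "z": 1.5, "rx": 0, "ry": 0, "rz": 0, "claw": 150},
  ],
)

```text
time_s: 5.92
position: [0.6122, 0.07, 0.0675]
tcp_rot: [[-0.0, 1.0, 0.001], [1.0, 0.0, -0.0], [-0.0, 0.001, -1.0]]
force: [-1.2, 0.5, 4.9]
opening: 0.671
grasp_force: 30.0
```

Request:
apply_moves(
  rows=[
    {"x": 0, "y": 0, "z": 0, "rx": 0, "ry": 0, "rz": 0, "claw": 0},
    {"x": 0, "y": 0, "z": 0, "rx": 0, "ry": 0, "rz": 0, "claw": 0},
    {"x": 0, "y": 0, "z": 0, "rx": 0, "ry": 0, "rz": 0, "claw": 0},
    {"x": 0, "y": 0, "z": 0, "rx": 0, "ry": 0, "rz": 0, "claw": 0},
  ],
)

```text
time_s: 6.42
position: [0.6119, 0.07, 0.0663]
tcp_rot: [[0.0, 1.0, -0.0], [1.0, -0.0, 0.0], [0.0, -0.0, -1.0]]
force: [-0.6, 0.5, 0.2]
opening: 0.975
grasp_force: 0.0
```

Request:
apply_moves(
  rows=[
    {"x": 0, "y": 0, "z": -30, "rx": 0, "ry": 0, "rz": 0, "claw": 0},
    {"x": 0, "y": 0, "z": -75, "rx": 0, "ry": 0, "rz": 0, "claw": 0},
    {"x": -30, "y": -14, "z": -115, "rx": 0, "ry": 0, "rz": 0, "claw": 0},
    {"x": -80, "y": -36, "z": -124, "rx": 0, "ry": 0, "rz": 0, "claw": 0},
    {"x": -136, "y": -62, "z": -124, "rx": 0, "ry": 0, "rz": 0, "claw": 0},
    {"x": -192, "y": -87, "z": -124, "rx": 0, "ry": 0, "rz": 0, "claw": 0},
    {"x": -248, "y": -113, "z": -124, "rx": 0, "ry": 0, "rz": 0, "claw": 0},
    {"x": -304, "y": -138, "z": -124, "rx": 0, "ry": 0, "rz": 0, "claw": 0},
    {"x": -360, "y": -164, "z": -124, "rx": 0, "ry": 0, "rz": 0, "claw": 0},
    {"x": -405, "y": -185, "z": -124, "rx": 0, "ry": 0, "rz": 0, "claw": 0},
  ],
)

```text
time_s: 7.68
position: [0.4258, -0.3372, 0.1906]
tcp_rot: [[0.001, 1.0, 0.0], [1.0, -0.001, -0.001], [-0.001, 0.0, -1.0]]
force: [0.4, 0.0, -0.4]
opening: 0.998
grasp_force: 0.0
```

Request:
apply_moves(
  rows=[
    {"x": -15, "y": -7, "z": 0, "rx": 0, "ry": 0, "rz": 0, "claw": 0},
    {"x": -15, "y": -7, "z": 0, "rx": 0, "ry": 0, "rz": 0, "claw": 0},
  ],
)

```text
time_s: 7.92
position: [0.4196, -0.3504, 0.1904]
tcp_rot: [[0.002, 1.0, 0.0], [1.0, -0.002, 0.001], [0.001, 0.0, -1.0]]
force: [-0.9, 0.7, 0.0]
opening: 0.998
grasp_force: 0.0
```

Run:
```python
from h import *
s=read_state(); print(s['time_s'],s['position'],s['tcp_rot'].round(4).tolist(),s['joint_positions'].round(1))
im,d,p=snap('wrist','w5')
C=cloud(p,d); z=C[...,2]
for lo,hi in((.021,.034),(.003,.0075)):
    m=(z>lo)&(z<hi)&(np.hypot(C[...,0]-.42,C[...,1]+.287)<.03)
    q=C[m]; print(lo,m.sum(),np.median(q,0).round(4),(q.min(0)/2+q.max(0)/2).round(4),cv2.minEnclosingCircle((q[:,:2]*1000).astype(np.float32)))
```

```text
7.925 [ 0.41964858 -0.35035041  0.19041497] [[0.0021, 1.0, 0.0001], [1.0, -0.0021, 0.0006], [0.0006, 0.0001, -1.0]] [-51.6  28.6  96.7   0.   54.7 -51.5]
0.021 574 [ 0.4179 -0.301   0.0277] [ 0.4184 -0.3016  0.0256] ((418.347900390625, -301.5830078125), 13.462618827819824)
0.003 473 [ 0.4199 -0.2931  0.0059] [ 0.418  -0.2893  0.0052] ((420.1105041503906, -287.90216064453125), 29.039501190185547)
```

View pics/w5.png

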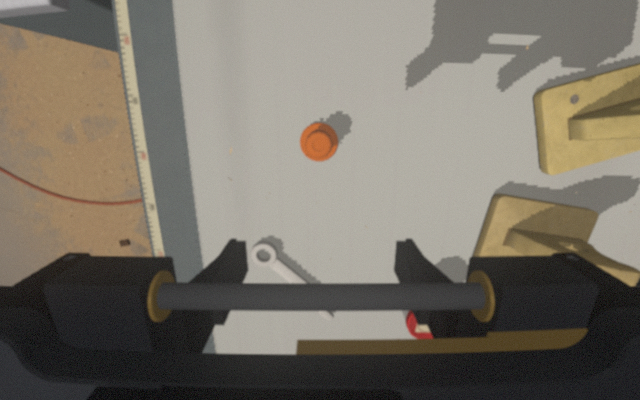

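The cap is at pixel (319,141), which is (0.418, -0.301) in the world. The spanner's end (263,253) and the pads at right are clear. I'm descending and gripping.

Request:
apply_moves(
  rows=[
    {"x": 40, "y": -1, "z": 30, "rx": 0, "ry": 0, "rz": 0, "claw": 0},
    {"x": 49, "y": -1, "z": 80, "rx": 0, "ry": 0, "rz": 0, "claw": 0},
    {"x": 49, "y": -1, "z": 125, "rx": 0, "ry": 0, "rz": 0, "claw": 60},
    {"x": 49, "y": -1, "z": 150, "rx": 0, "ry": 0, "rz": 0, "claw": 60},
    {"x": 49, "y": -1, "z": 158, "rx": 0, "ry": 0, "rz": 0, "claw": 60},
    {"x": 49, "y": -1, "z": 158, "rx": 0, "ry": 0, "rz": 0, "claw": 230},
    {"x": 49, "y": -1, "z": 158, "rx": 0, "ry": 0, "rz": 0, "claw": 230},
    {"x": 49, "y": -1, "z": 158, "rx": 0, "ry": 0, "rz": 0, "claw": 230},
    {"x": 49, "y": -1, "z": 158, "rx": 0, "ry": 0, "rz": 0, "claw": 230},
    {"x": 49, "y": -1, "z": 158, "rx": 0, "ry": 0, "rz": 0, "claw": 230},
  ],
)

```text
time_s: 9.22
position: [0.419, -0.3012, 0.033]
tcp_rot: [[0.0, 1.0, 0.0], [1.0, -0.0, -0.001], [-0.001, 0.0, -1.0]]
force: [-0.6, 0.8, 3.2]
opening: 0.292
grasp_force: 30.6
```

Request:
apply_moves(
  rows=[
    {"x": 0, "y": 0, "z": -30, "rx": 0, "ry": 0, "rz": 0, "claw": 230},
    {"x": 10, "y": 0, "z": -80, "rx": 0, "ry": 0, "rz": 0, "claw": 230},
    {"x": 40, "y": 15, "z": -120, "rx": 0, "ry": 0, "rz": 0, "claw": 230},
    {"x": 85, "y": 45, "z": -130, "rx": 0, "ry": 0, "rz": 0, "claw": 230},
    {"x": 135, "y": 77, "z": -130, "rx": 0, "ry": 0, "rz": 0, "claw": 230},
    {"x": 185, "y": 110, "z": -130, "rx": 0, "ry": 0, "rz": 0, "claw": 230},
    {"x": 235, "y": 145, "z": -130, "rx": 0, "ry": 0, "rz": 0, "claw": 230},
    {"x": 280, "y": 178, "z": -130, "rx": 0, "ry": 0, "rz": 0, "claw": 230},
    {"x": 301, "y": 193, "z": -130, "rx": 0, "ry": 0, "rz": 0, "claw": 230},
    {"x": 301, "y": 193, "z": -130, "rx": 0, "ry": 0, "rz": 0, "claw": 230},
  ],
)

```text
time_s: 10.48
position: [0.6125, 0.0018, 0.1623]
tcp_rot: [[-0.003, 1.0, 0.0], [1.0, 0.003, 0.0], [0.0, 0.0, -1.0]]
force: [0.5, -0.9, -0.8]
opening: 0.298
grasp_force: 30.6
```

Run:
```python
from h import *
s=read_state(); print(s['time_s'],s['position'],s['tcp_rot'].round(4).tolist())
P=s['position']
im,d,p=snap('wrist','w6')
C=cloud(p,d); z=C[...,2]
n=np.hypot(C[...,0]-.612,C[...,1]-.07)
for lo,hi,r in((.080,.09,.02),(.059,.068,.035)):
    m=(z>lo)&(z<hi)&(n<r)
    q=C[m]; print(lo,m.sum(),np.median(q,0).round(4),(q.min(0)/2+q.max(0)/2).round(4),cv2.minEnclosingCircle((q[:,:2]*1000).astype(np.float32)))
h=cv2.cvtColor(im,cv2.COLOR_RGB2HSV); m=(h[...,0]<16)&(h[...,1]>170)&(np.hypot(C[...,0]-P[0],C[...,1]-P[1])<.03)&(z>.11)
q=C[m]; print('cap',m.sum(),q.min(0),q.max(0))
f=q[q[:,2]<P[2]-.033+.008]; print('flange',len(f),f.min(0),f.max(0))
save('w6c',cv2.resize(im[40:330,180:460],None,fx=2,fy=2))
```

```text
10.475 [0.61248453 0.00176675 0.16228365] [[-0.0032, 1.0, 0.0001], [1.0, 0.0032, 0.0], [0.0, 0.0001, -1.0]]
0.08 226 [0.6119 0.0693 0.0837] [0.6115 0.0689 0.0837] ((612.120361328125, 69.14710235595703), 6.568365573883057)
0.059 3311 [0.6126 0.0713 0.0622] [0.6129 0.0697 0.0625] ((612.79931640625, 70.11402130126953), 28.98029136657715)
cap 1468 [ 0.59768993 -0.00519587  0.13330301] [0.62918352 0.02108589 0.15863436]
flange 238 [0.59768993 0.0079075  0.13330301] [0.62918352 0.02108589 0.13696506]
```

View pics/w6c.png

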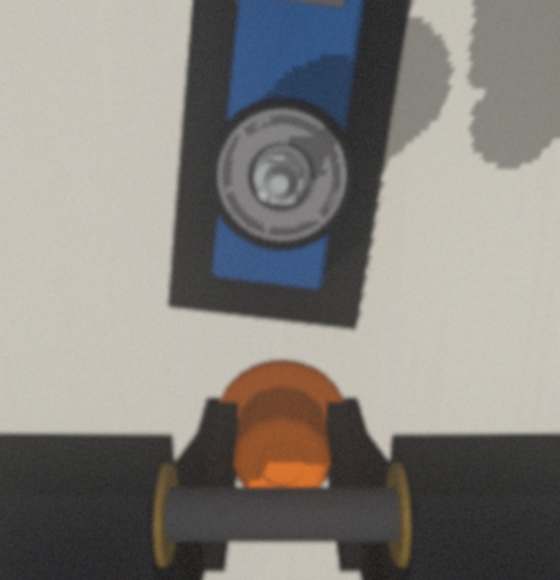

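The wheel is seated, with the hub top at about 62.5 mm and the stud centred at crop (280,180). The cap is held upright. I'm going over the stud and partway down.

Request:
apply_moves(
  rows=[
    {"x": 45, "y": -0.5, "z": 0, "rx": 0, "ry": 0, "rz": 0, "claw": 230},
    {"x": 70, "y": -0.5, "z": 10, "rx": 0, "ry": 0, "rz": 0, "claw": 230},
    {"x": 70, "y": -0.5, "z": 30, "rx": 0, "ry": 0, "rz": 0, "claw": 230},
    {"x": 70, "y": -0.5, "z": 40, "rx": 0, "ry": 0, "rz": 0, "claw": 230},
    {"x": 70, "y": -0.5, "z": 45, "rx": 0, "ry": 0, "rz": 0, "claw": 230},
    {"x": 70, "y": -0.5, "z": 50, "rx": 0, "ry": 0, "rz": 0, "claw": 230},
    {"x": 70, "y": -0.5, "z": 54, "rx": 0, "ry": 0, "rz": 0, "claw": 230},
    {"x": 70, "y": -0.5, "z": 54, "rx": 0, "ry": 0, "rz": 0, "claw": 230},
  ],
)

```text
time_s: 11.52
position: [0.6114, 0.0699, 0.1084]
tcp_rot: [[0.0, 1.0, -0.0], [1.0, -0.0, 0.0], [0.0, -0.0, -1.0]]
force: [-0.7, 0.5, 0.4]
opening: 0.294
grasp_force: 30.6
```

Request:
apply_moves(
  rows=[
    {"x": 0, "y": 0, "z": 2, "rx": 0, "ry": 0, "rz": 0, "claw": 230},
    {"x": 0, "y": 0, "z": 4, "rx": 0, "ry": 0, "rz": 0, "claw": 230},
    {"x": 0, "y": 0, "z": 5, "rx": 0, "ry": 0, "rz": 0, "claw": 230},
    {"x": 0, "y": 0, "z": 5, "rx": 0, "ry": 0, "rz": 0, "claw": 230},
  ],
)

```text
time_s: 12.02
position: [0.6119, 0.0695, 0.1052]
tcp_rot: [[-0.001, 1.0, 0.001], [1.0, 0.001, -0.001], [-0.001, 0.001, -1.0]]
force: [-2.0, -1.8, 8.0]
opening: 0.292
grasp_force: 30.7
```

Request:
apply_moves(
  rows=[
    {"x": 0, "y": 0, "z": 2, "rx": 0, "ry": 0, "rz": 0, "claw": 230},
    {"x": 0, "y": 0, "z": 4, "rx": 0, "ry": 0, "rz": 0, "claw": 230},
    {"x": 0, "y": 0, "z": 6, "rx": 0, "ry": 0, "rz": 0, "claw": 230},
    {"x": 0, "y": 0, "z": 8, "rx": 0, "ry": 0, "rz": 0, "claw": 230},
    {"x": 0, "y": 0, "z": 8, "rx": 0, "ry": 0, "rz": 0, "claw": 230},
  ],
)

```text
time_s: 12.65
position: [0.6115, 0.07, 0.096]
tcp_rot: [[-0.0, 1.0, -0.0], [1.0, 0.0, -0.0], [-0.0, -0.0, -1.0]]
force: [-1.0, -0.4, 5.2]
opening: 0.294
grasp_force: 30.6
```

Request:
apply_moves(
  rows=[
    {"x": 0, "y": 0, "z": 1, "rx": 0, "ry": 0, "rz": 0, "claw": 230},
    {"x": 0, "y": 0, "z": 2, "rx": 0, "ry": 0, "rz": 0, "claw": 230},
    {"x": 0, "y": 0, "z": 3, "rx": 0, "ry": 0, "rz": 0, "claw": 230},
    {"x": 0, "y": 0, "z": 3, "rx": 0, "ry": 0, "rz": 0, "claw": 230},
  ],
)

```text
time_s: 13.15
position: [0.6116, 0.0701, 0.0958]
tcp_rot: [[-0.0, 1.0, 0.001], [1.0, 0.0, -0.0], [-0.0, 0.001, -1.0]]
force: [-6.1, -0.4, 19.8]
opening: 0.295
grasp_force: 30.8
```

Run:
```python
from h import *
s=read_state(); print(s['position'],s['force'],s['grasp_force'])
im,d,p=snap('wrist','w7'); a=im[130:330,200:440]
im2,d2,p2=snap('side','s7'); b=im2[170:285,240:330]
save('w7c',np.hstack([cv2.resize(a,(480,400)),cv2.resize(b,(313,400),interpolation=cv2.INTER_CUBIC)]))
C=cloud(p,d); h=cv2.cvtColor(im,cv2.COLOR_RGB2HSV)
m=(h[...,0]<16)&(h[...,1]>170)&(np.hypot(C[...,0]-.612,C[...,1]-.07)<.022); q=C[m][:,2]
print(m.sum(),np.percentile(q,[5,25,50]), 'flange top med',np.median(q[q<.075]))
```

```text
[0.61163363 0.07007544 0.0958091 ] [-6.07328262 -0.44623607 19.79630663] 30.78381027977457
2613 [0.06820632 0.06952222 0.08928688] flange top med 0.06894546689065315
```

View pics/w7c.png

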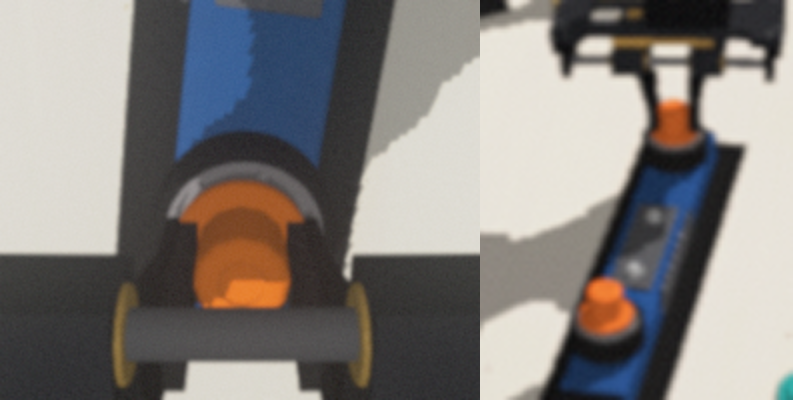

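The cap's flange sits on the hub: top of cap at about 89–90 mm, and the arm stops hard at 20 N. Handing in.

```bash
python3 -c "
from rig import *
print(hand_in())"
```

```text
the job is handed in; nothing more can be done
None
```

The wheel is seated on the collar, the hub cap is clicked home with its flange flush on the hub, and the fingers still hold it, bearing down at about 20 N; the job was handed in at about 13 s.

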